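Level drying stand for the mate gourd

ROBOT

A 6-joint arm with a two-finger parallel gripper is mounted at the origin on the work surface. World frame = base frame: x ahead of the robot, y to its left, z up, the work surface at z = 0. Lengths are in mm, angles in rad, forces in N, time in s.
With the tool pointing down it reaches from about 275 to 750 mm from the base axis. Payload 10.2 kg.
Tool frame: the origin (TCP) lies midway between the tips of the shut fingers; the grasp point (between the pads) lies 19 mm behind it; z points along the fingers, y is the direction in which the jaws open and shut (so a half turn about z gives the same grasp; the last joint's range is limited). The gripper opens to 85 mm and grips with 20 to 120 N. Pads are 22 mm wide; open, the fingers measure 114 mm over their backs; the gripper's body (76 mm by 85 mm) begins 54 mm behind the grasp point. The pads swing forward as they close: fully open they stand 13 mm farther back than shut.
Start: joints at [-0.223, 0.313, 1.498, -0, 1.331, -0.223], TCP at [525.006, -0.013, 231.294] pointing down, gripper open.
Joint ranges: [-2.94, 2.94], [-0.97, 2.17], [0.19, 2.56], [-1.23, 4.37], [0.02, 3.11], [-2.88, 2.88]. Speed limits (rad/s): [2.39, 2.39, 3.01, 3.14, 3.14, 3.14].

INTERFACE

Orientations are given as a unit quaternion [w, x, y, z].
In Python, from rig import sense, optics, ctrl gives the robot as it stands.
- The arm moves only by the tool play_rows, never from a script. Its argument "plan" is a list of rows, each a list of 7 numbers: the shift along the world's x, y, z in mm, then the turn, a rotation vector about the world's x, y, z in rad, then the opening, from -1 (shut) to 1 (fully open), so that 0 is half open. A call has 1 to 5 rows; each row shifts and turns the pose as measured when the row begins; what a row does not reach is not made up. A row lasts 1/12 s, in which the tool goes at most 41.7 mm and 7.16 degrees, less where a joint would pass 70% of its speed; a pose out of reach is approached as far as the arm can. A call is refused whole if a number of a shift passes 41.7 or a number of a turn 0.125, either way. A call with a gripper value outside its range is refused whole. The fingers move at their own pace and stop on an object; "grip_force" is the grip in N (left out, the last holds). Time passes only in rows, so rows that do not move let the fingers close. It gives the time, the measured TCP pose, the force and the opening at its end, in the units of the state.
- sense(): the state, without advancing time (a new reading comes with each control period).
- optics.capture(name): name is "scene" or "side" or "wrist"; returns a dict with "img" (384x512x3 uint8, blue, green, red), "fx", "fy", "cx", "cy" (pixels), "world_to_cam" (4x4, takes a point from world to camera coordinates). Camera axes: x right, y up, looking along -z (the intrinsics and any distortion apply to the point x, -y, -z); pixel columns grow to the right and rows downward; lengths in mm; the calibration is good to about 2 mm. The wrist camera is an equidistant fisheye: a pixel r from the principal point sees the ray r / f radians off the axis. A picture is of the moment at which its call begins. There is no depth.
- ctrl.finish_job(): hands the job in, once; it reports no verdict.
The state is a dict: "time_s": time; "joints": joint angles; "dq": joint speeds; "tau": joint torques, N m; "eef_pos": TCP position; "ee_rot": TCP orientation; "force": force on the tool from outside, world axes, zero at the start; "wrist_torque": the same for the moment, N m; "grip_width": opening from 0.0 (shut) to 1.0 (fully open).
Only numpy, scipy, OpenCV 4.12 (cv2) and the standard library are available. Lean on these libraries where they do the work, as an engineer would, in place of code of your own. Each camera call takes 0.05 s, during which the arm holds its last target. There are 200 camera calls.

TASK

The rinsed gourd should dry up off the worktop: lay the short pine offcut, flat underside down, snugly on the slanted face of the long one, clear of the knot and turned so that the top of the pile comes out level, then stand the gourd upright on top. Last, slide the steel splash guard along its track until it is centred beside the gourd, and let go of everything. Do not tip the gourd over, and leave the tin canister, the sugar pot and the bombilla where they are.

Things in the scene. Friction and masses are not known exactly. Their poses are not given: they have to be found in the camera images.
- long_offcut: Larger pine offcut, loose, 130 mm long (x), 78 wide (y). Origin: centre of its flat underside, z up. Upper face slants up 9 degrees towards +x: 24 mm thick at the -x end, 34 at the origin, 44 at the +x end. At the +x end a darker knot stub stands 14 mm proud of the face, over x = 47 to 65, y = -31 to 15 mm: stay clear of it. Corner at +x +y cut off.
- long_face (a point): Point on the long offcut's slanted upper face, in the middle of the part free of the knot (free 56 mm either way along its x). Its x axis points up the slope along the offcut's length, its z axis is the outward normal of the face.
- short_offcut: Smaller pine offcut, loose, 88 mm long (x), 56 wide (y; sides upright and parallel, grip across them), 0.07 to 0.14 kg. Origin: centre of the flat underside on which it starts, z up into the wood. Upper face slants up 9 degrees towards +x: 26 mm thick at the -x end, 33 at the origin, 40 at the +x end. Top is level when its x is opposed to the long one's. Corner at -x +y cut off.
- short_top (a point): Point at the middle of the short offcut's upper face, 33 mm over its origin. Its z axis is the outward normal of that face (vertical when the top is level).
- gourd: Brown hollow calabash gourd, open at the top, 82 mm tall, standing upright, 0.08 to 0.14 kg. Origin: centre of its flat foot (42 mm across), z up. Widest, 67 mm, from 30 to 42 mm over the foot; neck 54 mm across at 70 mm height; rim 56 mm.
- guard (a joint): Position of the splash guard along its straight track, in m: 0 at the robot's end, 0.26 at the far end. Stays where it is left; about 3 N slides it.
- guard_knob (a point): Centre of the top of the black knob on the splash guard: upright cylinder 16 mm across, standing 32 mm above the top edge of a steel plate (150 mm long, 4 thick, 8 at the edge) whose middle it marks; 165 mm over the worktop; the guard is pushed or drawn by it. x is along the track, away from the robot (joint grows), z up. Guard stands at the robot's left, between the work and the stove.
- canister: Bystander: closed tin yerba canister with twist cap, 92 mm across, 148 mm tall. Origin: centre of its underside.
- sugar_pot: Bystander: small aluminium sugar pot with hinged lid, 82 mm across, 77 mm tall, handle at its +y side. Origin: centre of its underside.
- bombilla: Bystander: stainless steel bombilla (straw) lying on the worktop near the robot, 195 mm long along its x, 15 mm high. Origin: at worktop level under it, 80 mm from the mouthpiece (-x) end and 115 mm from the strainer (+x) end.
Not all that is in view belongs to the job. Leave any pink look-alike of the long_offcut alone. What is shaped like the gourd but purple is not meant.

How it is judged:
By the outcome, as a careful person would: the job done as asked, in the order asked, and still so for the second after the job is handed in, with the robot touching nothing.
It also fails if it takes over 69 s, if anything falls off the work surface, if the arm or the gripper's body presses on something with over 40 N, if the wrist force passes 120 N, or if a joint passes its speed limit or range.

## Working session

There is one attempt and no reset: what is moved stays moved. The work goes in short steps, Python scripts to look and compute and a tool call to move; the robot and the scene stay as the last step left them, time stands still between calls to the robot, and variables do not carry over. Pictures are saved under pics/ and viewed, about 8 in all and at most 12, crops included, and the job is handed in when it is done.

Besides the shell and the picture viewer there is one more tool, called after ">>>" by a JSON object that holds its "op" and its "data", one argument or row to a line. play_rows: Moves the arm, as the interface text tells. Its arguments: {"type":"object","properties":{"plan":{"type":"array"},"grip_force":{"type":"number"}},"required":["plan"]}

```bash
mkdir -p pics; ls
python3 - <<'E'
from rig import sense, optics
import cv2, pickle
d={}
for n in ("scene","side","wrist"):
    c=optics.capture(n); d[n]=c; 
    cv2.imwrite(f"pics/{n}0.png",c["img"]); print(n,c["fx"],c["fy"],c["cx"],c["cy"],c["world_to_cam"].round(3).tolist(), [k for k in c])
pickle.dump(d,open("cap0.pkl","wb")); print(sense())
import numpy as np
cv2.imwrite("pics/a.png",cv2.resize(d["scene"]["img"],(800,600),interpolation=cv2.INTER_CUBIC))
cv2.imwrite("pics/b.png",cv2.resize(d["side"]["img"],(800,600),interpolation=cv2.INTER_CUBIC))
E
```

```text
pics
scene 350.367694378524 350.367694378524 259.67985280450046 190.65853820223782 [[0.355, 0.935, -0.007, -117.165], [-0.779, 0.299, 0.551, 352.975], [0.517, -0.19, 0.834, -1335.703], [0.0, 0.0, 0.0, 1.0]] ['img', 'fx', 'fy', 'cx', 'cy', 'world_to_cam']
side 498.0974784499254 498.0974784499254 246.02906767839656 192.32080077108444 [[-0.983, -0.185, 0.002, 517.135], [0.122, -0.642, 0.757, -235.376], [-0.139, 0.744, 0.654, -1085.049], [0.0, 0.0, 0.0, 1.0]] ['img', 'fx', 'fy', 'cx', 'cy', 'world_to_cam']
wrist 297.3186396354542 297.3186396354542 250.12388177713797 191.11000636266374 [[1.0, -0.001, -0.002, -523.183], [-0.0, 0.954, -0.301, 39.038], [0.002, 0.301, 0.954, -380.629], [0.0, 0.0, 0.0, 1.0]] ['img', 'fx', 'fy', 'cx', 'cy', 'world_to_cam']
{'time_s': 0.15, 'joints': array([-2.23384373e-01,  3.13292296e-01,  1.49825669e+00, -5.67880244e-05,
        1.33103752e+00, -2.23370456e-01]), 'dq': array([-0.00014789, -0.00432917, -0.0031702 ,  0.00068861,  0.00016114,
        0.00026414]), 'tau': array([ 1.79854873e-03, -4.12368500e+01, -2.59796566e+01, -1.57318855e-04,
        3.17765021e-03, -3.62555340e-05]), 'eef_pos': array([5.24794282e+02, 2.83302370e-02, 2.30883692e+02]), 'ee_rot': array([-4.05791888e-04,  7.07106837e-01,  7.07106551e-01, -2.88146518e-04]), 'force': array([-0.35855976,  0.34842082, -0.30851795]), 'wrist_torque': array([-0.04352449, -0.00373926,  0.02384955]), 'grip_width': 0.9958692757777672}
```

View pics/a.png

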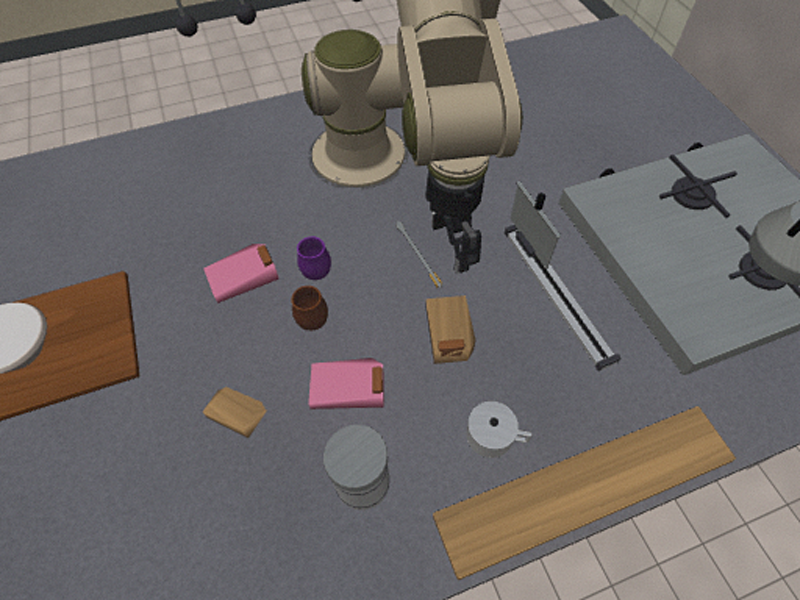

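View pics/b.png

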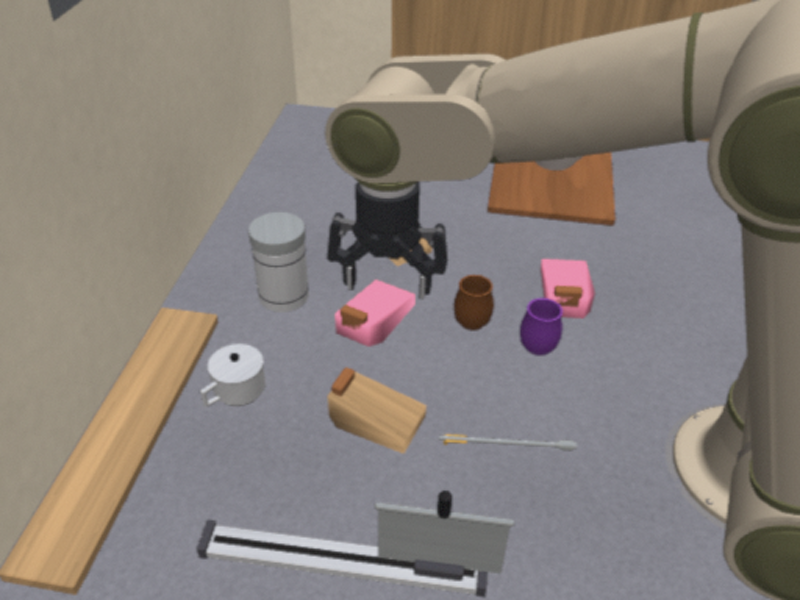

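The scene picture (800x600) shows the brown long offcut at about (450,328) with its knot at the far end, the short offcut at (235,411), and the brown gourd at (309,308). The guard knob is at (540,202). The pink and purple items are decoys. Next I enlarge crops.

Run:
```python
import cv2, pickle, numpy as np
d=pickle.load(open("cap0.pkl","rb"))
def crop(n,u,v,w=50,h=50):  # native top-left, size -> 8x? 
    im=d[n]["img"][v:v+h,u:u+w]; return cv2.resize(im,(266,300),interpolation=cv2.INTER_CUBIC)
# each crop 44x50 native -> 266x300 (scale ~6)
W,H=44,50
L=[("scene",264,183),("scene",125,240),("scene",320,110),("side",205,230),("side",283,168),("side",245,160)]
t=[crop(n,u,v,*( (44,50) if n=="scene" else ((76,70) if i==3 else (44,50)))) for i,(n,u,v) in enumerate(L)]
m=np.vstack([np.hstack(t[:3]),np.hstack(t[3:])])
cv2.imwrite("pics/c.png",m)
```

```text
(no output)
```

View pics/c.png

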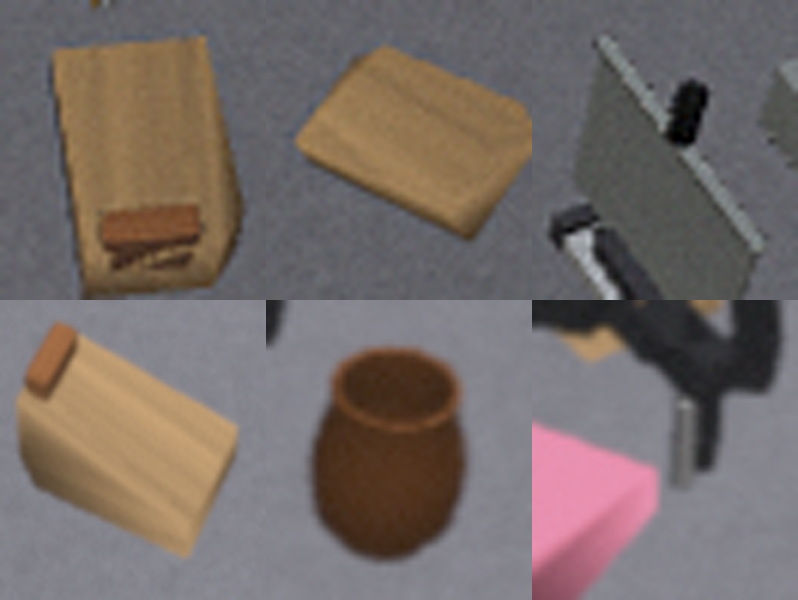

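```bash
cat > h.py <<'E'
import numpy as np, cv2, pickle
from scipy.optimize import minimize, least_squares
def proj(c,P,fish=False):
    P=np.atleast_2d(P); q=(c["world_to_cam"]@np.c_[P,np.ones(len(P))].T).T[:,:3]
    x,y,z=q[:,0],-q[:,1],-q[:,2]
    if fish:
        r=np.hypot(x,y); th=np.arctan2(r,z); s=np.where(r>1e-9,th/np.maximum(r,1e-9),0)
        return np.c_[c["fx"]*x*s+c["cx"],c["fy"]*y*s+c["cy"]]
    return np.c_[c["fx"]*x/z+c["cx"],c["fy"]*y/z+c["cy"]]
def wedge(L,W,z0,z1,cutx,cc=20):
    h=L/2;w=W/2
    base=[(-h,-w),(h,-w),(h,w),(-h,w)]
    out=[]
    for a,b in base:
        if a*cutx>0 and b>0: out+= [(a-cc*cutx,b),(a,b-cc)]
        else: out.append((a,b))
    zt=lambda a: z0+(z1-z0)*(a+h)/L
    return np.array([(a,b,0) for a,b in out]+[(a,b,zt(a)) for a,b in out],float)
def box(x0,x1,y0,y1,zs,):
    return np.array([(x,y,z) for x in(x0,x1) for y in(y0,y1) for z in zs],float)
def gourd():
    t=np.linspace(0,2*np.pi,24)
    return np.vstack([np.c_[r*np.cos(t),r*np.sin(t),0*t+z] for r,z in((21,0),(29,12),(33.5,30),(33.5,42),(30,58),(27,70),(28,82))])
LONG=[wedge(130,78,24,44,1),box(47,65,-31,15,(30,57))]
SHORT=[wedge(88,56,26,40,-1)]
GOURD=[gourd()]
def place(V,x,y,a):
    c,s=np.cos(a),np.sin(a); return V@np.array([[c,s,0],[-s,c,0],[0,0,1.]])+[x,y,0]
def hull_mask(c,parts,p,shape,fish=False,S=4):
    m=np.zeros((shape[0]*S,shape[1]*S),np.uint8)
    for V in parts:
        u=(proj(c,place(V,*p),fish)+.5)*S-.5
        cv2.fillConvexPoly(m,cv2.convexHull(np.round(u*16).astype(np.int32)),255,shift=4)
    return cv2.resize(m,(shape[1],shape[0]),interpolation=cv2.INTER_AREA)/255.
def fit(views,parts,p0,yaw=True):
    """views: (cap, mask 0..1, roi(u0,v0,u1,v1), fish)"""
    def f(q):
        p=[q[0],q[1],q[2]/100 if yaw else 0]; e=0
        for c,m,(a,b,cc,d),fi in views:
            h=hull_mask(c,parts,p,m.shape,fi)
            e+=np.abs(h-m)[b:d,a:cc].sum()
        return e
    best=None
    q0=[p0[0],p0[1],p0[2]*100]
    sx=np.array([q0]+[np.add(q0,v) for v in ([15,0,0],[0,15,0],[0,0,15])])
    for k in range(2):
        r=minimize(f,q0,method="Nelder-Mead",options=dict(initial_simplex=sx if k==0 else np.array([r.x]+[np.add(r.x,v) for v in([4,0,0],[0,-4,0],[0,0,-5])]),xatol=.05,fatol=.1,maxiter=300)); q0=r.x
    return [r.x[0],r.x[1],r.x[2]/100],r.fun,[m[v[1]:v[3],v[0]:v[2]].sum() for c,m,v,_ in views]
def back(c,uv,z,fish=False):
    M=np.linalg.inv(c["world_to_cam"]); x=(uv[0]-c["cx"])/c["fx"];y=(uv[1]-c["cy"])/c["fy"]
    if fish:
        r=np.hypot(x,y); d=np.array([x/r*np.sin(r),-y/r*np.sin(r),-np.cos(r)])
    else: d=np.array([x,-y,-1.])
    o=M[:3,3]; d=M[:3,:3]@d; return o+d*(z-o[2])/d[2]
def tri(cs,uvs):
    return least_squares(lambda X:np.concatenate([proj(c,X)[0]-u for c,u in zip(cs,uvs)]),[550,0,100])
def wood(img):
    h=cv2.cvtColor(img,cv2.COLOR_BGR2HSV); return ((h[...,0]<22)&(h[...,1]>75)&(h[...,2]>40)).astype(float)
E
python3 - <<'E'
from h import *
d=pickle.load(open("cap0.pkl","rb")); S,D=d["scene"],d["side"]
ws,wd=wood(S["img"]),wood(D["img"])
k=1.5625
g0=back(S,(309/k,310/k),40);l0=back(S,(450/k,328/k),30);s0=back(S,(235/k,411/k),30)
print("init",g0,l0,s0)
print("gourd",fit([(S,ws,(178,175,218,218),0),(D,wd,(283,168,327,218),0)],GOURD,[*g0[:2],0],False))
for n,v in (("both",[0,1]),("scene",[0]),("side",[1])):
    V=[(S,ws,(264,183,312,238),0),(D,wd,(203,230,280,292),0)]
    print("long",n,fit([V[i] for i in v],LONG,[*l0[:2],-.3]))
for a in (0,.4,-.4,2.7,3.1,-2.7,1.5,-1.5): print("short",a,fit([(S,ws,(125,242,176,285),0)],SHORT,[*s0[:2],a]))
kn=tri([S,D],[(320+160.5/6.045-.5,110+88.5/6-.5),(445/k,495/k)]); print("knob",kn.x,kn.cost)
E
```

```text
init [ 422.17570287 -231.15248428   40.        ] [549.30809353   5.95229459  30.        ] [ 568.53277435 -403.67785936   30.        ]
gourd ([np.float64(420.8898137438413), np.float64(-230.6879469114192), np.float64(0.09473337152964835)], np.float64(137.54117647058825), [np.float64(499.0), np.float64(696.0)])
long both ([np.float64(540.3955944369179), np.float64(9.519940798497569), np.float64(-0.25906681822522465)], np.float64(170.65490196078431), [np.float64(1092.0), np.float64(2045.0)])
long scene ([np.float64(539.3043880073101), np.float64(10.436712281298096), np.float64(-0.26453665995791403)], np.float64(50.1843137254902), [np.float64(1092.0)])
long side ([np.float64(540.8505730636599), np.float64(8.73079343690523), np.float64(-0.2498097697286618)], np.float64(108.87843137254902), [np.float64(2045.0)])
short 0 ([np.float64(557.9371200365306), np.float64(-407.7035763895308), np.float64(0.7490353170626398)], np.float64(43.839215686274514), [np.float64(766.0)])
short 0.4 ([np.float64(558.1253910528699), np.float64(-407.68406833426025), np.float64(0.7519620274405696)], np.float64(43.
[... 368 characters left out ...]
[np.float64(563.3617743436815), np.float64(-402.93462810042934), np.float64(3.948091451989776)], np.float64(97.2235294117647), [np.float64(766.0)])
short -2.7 ([np.float64(563.3477218731334), np.float64(-402.7790682128809), np.float64(-2.3262982789738804)], np.float64(97.64705882352939), [np.float64(766.0)])
short 1.5 ([np.float64(557.9677852908032), np.float64(-407.69442740483004), np.float64(0.7485942598838696)], np.float64(43.96862745098039), [np.float64(766.0)])
short -1.5 ([np.float64(563.0700136463067), np.float64(-403.2732222588327), np.float64(-2.3529116734715925)], np.float64(98.04313725490195), [np.float64(766.0)])
knob [413.50193291 240.99501461 166.47495286] 0.0019125638185209582
```

>>> {"op": "play_rows", "data": {
  "plan": [
    [3,-41,0,0,0,-0.083,1],
    [3,-41,0,0,0,-0.083,1],
    [3,-41,0,0,0,-0.083,1],
    [3,-41,0,0,0,-0.083,1],
    [3,-41,0,0,0,-0.083,1]
  ]
}}

```text
time_s: 0.57
eef_pos: [538.8, -203.8, 230.5]
ee_rot: [-0.002, 0.838, 0.545, 0.0]
force: [0.9, 0.7, -0.1]
grip_width: 1.004
```

>>> {"op": "play_rows", "data": {
  "plan": [
    [3,-41,0,0,0,-0.083,1],
    [3,-41,0,0,0,-0.083,1],
    [3,-41,0,0,0,-0.083,1],
    [3,-41,0,0,0,-0.083,1],
    [3,-41,0,0,0,-0.083,1]
  ]
}}

```text
time_s: 0.98
eef_pos: [551.5, -411.8, 229.3]
ee_rot: [-0.003, 0.937, 0.35, 0.001]
force: [1.2, 0.2, 0.8]
grip_width: 0.999
```

Run:
```python
from h import *
d=pickle.load(open("cap0.pkl","rb")); S,D=d["scene"],d["side"]; k=1.5625
for nm,a,b in (("near",(513,232),(483,580)),("far",(607,361),(207,540))):
    r=tri([S,D],[np.array(a)/k,np.array(b)/k]); print(nm,r.x.round(1),r.cost)
for nm,uv,z in (("canister",(356,457),148),("sugar",(494,424),77),("bomb1",(400,224),8),("bomb2",(437,284),8),("purple",(313,258),40),("pink1",(345,384),30)): print(nm,back(S,np.array(uv)/k,z).round())
from rig import sense,optics
s=sense(); print(s["eef_pos"],s["ee_rot"],s["joints"],s["force"],s["time_s"])
c=optics.capture("wrist"); pickle.dump(c,open("cap1.pkl","wb"))
cv2.imwrite("pics/w1.png",cv2.resize(c["img"],(800,600)))
sc=optics.capture("scene"); pickle.dump(sc,open("cap1s.pkl","wb"))
```

```text
near [3.586e+02 2.381e+02 3.000e-01] 0.2242910622246948
far [707.5 253.8  10.3] 3.66642100762703e-05
canister [ 757. -236.  148.]
sugar [762. -12.  77.]
bomb1 [257.  15.   8.]
bomb2 [434.  29.   8.]
purple [ 304. -191.   40.]
pink1 [ 588. -212.   30.]
[ 551.46110448 -411.82208924  229.25193116] [-2.85439251e-03  9.36706084e-01  3.50104685e-01  5.24617443e-04] [-0.81243172  0.7020546   0.90115104  0.00319402  1.54323456  0.04289998] [1.17156555 0.22289604 0.79071811] 0.9833
```

View pics/w1.png

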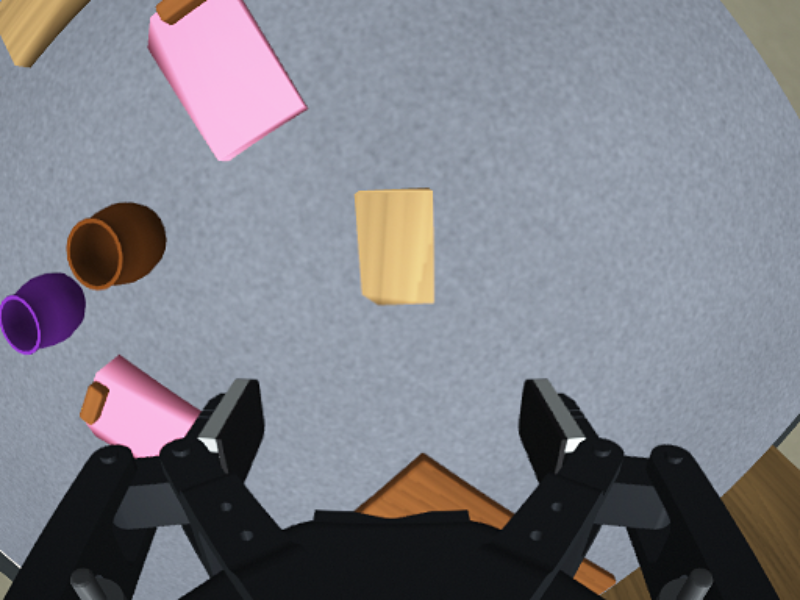

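The wrist view shows the short offcut centred at (397,247) with its sides nearly aligned to the jaws, and the cut corner at lower left (370,300). I refine its pose with this view.

```bash
cat >> h.py <<'E'
def wood2(img):
    h=cv2.cvtColor(img,cv2.COLOR_BGR2HSV); return ((h[...,0]<25)&(h[...,1]>60)&(h[...,2]>50)).astype(float)
def yawy(q):  # yaw of tool y axis, tilt of tool z
    from scipy.spatial.transform import Rotation as R
    M=R.from_quat([q[1],q[2],q[3],q[0]]).as_matrix(); return np.arctan2(M[1,1],M[0,1]),M[:,2]
E
python3 - <<'E'
from h import *
d=pickle.load(open("cap0.pkl","rb")); S=d["scene"]; W=pickle.load(open("cap1.pkl","rb"))
ws=wood(S["img"]); ww=wood2(W["img"])
V=[(S,ws,(125,242,176,285),0),(W,ww,(215,108,292,208),1)]
print(fit(V[1:],SHORT,[558,-407,.75])); print(fit(V,SHORT,[558,-407,.75]))
ww=wood2(W["img"])
print("gourd w",fit([(W,ww,(35,120,110,192),1)],GOURD,[421,-230,0],False))
print(yawy([-2.85439251e-03,9.36706084e-01,3.50104685e-01,5.24617443e-04]))
E
```

```text
([np.float64(557.9191111749853), np.float64(-408.480640864325), np.float64(0.76619994664432)], np.float64(130.4392156862745), [np.float64(3506.0)])
([np.float64(557.8663109368102), np.float64(-408.47786083792414), np.float64(0.7666552343788703)], np.float64(179.3450980392157), [np.float64(766.0), np.float64(3506.0)])
gourd w ([np.float64(418.7161604184862), np.float64(-230.6169535208111), np.float64(-0.0572916151955552)], np.float64(685.2196078431373), [np.float64(2100.0)])
(np.float64(-0.8554200359837828), array([-0.00101585,  0.0057148 , -0.99998315]))
```

>>> {"op": "play_rows", "data": {
  "plan": [
    [2,1,-40,-0.003,0,0.02,1],
    [2,1,-40,-0.003,0,0.02,1],
    [2,1,-40,0,0,0.01,1],
    [0,0,-40,0,0,0,1],
    [0,0,-10,0,0,0,1]
  ]
}}

```text
time_s: 1.5
eef_pos: [555.9, -413.2, 54.4]
ee_rot: [0.003, 0.928, 0.372, 0.0]
force: [-1.0, -0.9, -1.6]
grip_width: 1.003
```

Run:
```python
from h import *
from rig import sense
s=sense(); print(s["eef_pos"],yawy(s["ee_rot"]),s["force"])
```

```text
[ 555.85730019 -413.17492004   54.36056891] (np.float64(-0.8080169102542948), array([ 0.00253996, -0.00489553, -0.99998479])) [-1.03519225 -0.92385171 -1.61812996]
```

>>> {"op": "play_rows", "data": {
  "plan": [
    [2,5,-20,0.004,0.002,0,1],
    [0,0,-18,0,0,0,1],
    [0,0,-4,0,0,0,1],
    [0,0,0,0,0,0,1]
  ]
}}

```text
time_s: 1.83
eef_pos: [558.0, -406.4, 11.0]
ee_rot: [-0.001, 0.928, 0.373, -0.0]
force: [0.1, 0.6, 0.7]
grip_width: 0.997
```

>>> {"op": "play_rows", "data": {
  "plan": [
    [0,0,0,0,0,0,-0.2],
    [0,0,0,0,0,0,-0.5],
    [0,0,0,0,0,0,-1],
    [0,0,0,0,0,0,-1],
    [0,0,0,0,0,0,-1]
  ],
  "grip_force": 40
}}

```text
time_s: 2.25
eef_pos: [560.3, -408.4, 18.6]
ee_rot: [0.003, 0.928, 0.373, 0.001]
force: [0.2, 0.1, -0.9]
grip_width: 0.644
```

Run:
```python
from h import *
from rig import sense,optics
s=sense(); print(s["eef_pos"],yawy(s["ee_rot"]),s["force"],s["grip_width"])
c=optics.capture("wrist"); pickle.dump(c,open("cap2.pkl","wb"))
cv2.imwrite("pics/w2.png",cv2.resize(c["img"],(800,600)))
```

```text
[ 560.31883393 -408.42875495   18.64678726] (np.float64(-0.8056488396924325), array([ 0.00490941, -0.00496389, -0.99997563])) [ 0.22709853  0.13530567 -0.89556829] 0.6442953592386703
```

View pics/w2.png

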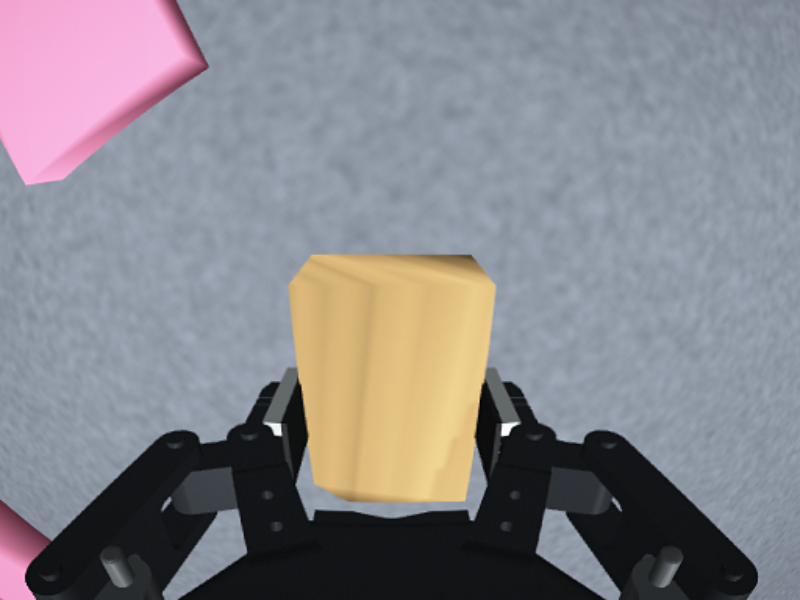

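The short offcut sits between the pads (290–495 wide in the picture, jaws touching both sides). But the TCP reads z = 18.6 rather than 11, so I check whether it drifts.

>>> {"op": "play_rows", "data": {
  "plan": [
    [0,0,0,0,0,0,-1]
  ]
}}

```text
time_s: 2.38
eef_pos: [560.3, -408.5, 18.8]
ee_rot: [0.003, 0.928, 0.373, 0.001]
force: [0.5, -0.8, -1.8]
grip_width: 0.639
```

>>> {"op": "play_rows", "data": {
  "plan": [
    [0,0,0,0,0,0,-1]
  ]
}}

```text
time_s: 2.47
eef_pos: [560.3, -408.5, 18.9]
ee_rot: [0.003, 0.928, 0.373, 0.001]
force: [-0.3, -0.3, -1.5]
grip_width: 0.643
```

>>> {"op": "play_rows", "data": {
  "plan": [
    [0,0,0,0,0,0,-1]
  ]
}}

```text
time_s: 2.55
eef_pos: [560.2, -408.5, 18.8]
ee_rot: [0.003, 0.928, 0.373, 0.001]
force: [0.7, 0.1, -1.8]
grip_width: 0.646
```

>>> {"op": "play_rows", "data": {
  "plan": [
    [0,0,0,0,0,0,1],
    [0,0,0,0,0,0,1],
    [-2,0,-4,0.003,0.004,0,1],
    [0,0,-3,0,0,0,1],
    [0,0,-2,0,0,0,1]
  ]
}}

```text
time_s: 2.97
eef_pos: [558.3, -408.8, 9.7]
ee_rot: [0.001, 0.928, 0.373, 0.0]
force: [0.9, -0.0, 0.7]
grip_width: 1.0
```

>>> {"op": "play_rows", "data": {
  "plan": [
    [0,0,0,0,0,0,1],
    [0,0,0,0,0,0,1]
  ]
}}

```text
time_s: 3.13
eef_pos: [558.0, -408.6, 8.8]
ee_rot: [0.001, 0.928, 0.373, -0.0]
force: [0.4, 0.4, 0.2]
grip_width: 1.0
```

>>> {"op": "play_rows", "data": {
  "plan": [
    [0,0,0,0,0,0,-1],
    [0,0,0,0,0,0,-1],
    [0,0,0,0,0,0,-1],
    [0,0,0,0,0,0,-1],
    [0,0,0,0,0,0,-1]
  ]
}}

```text
time_s: 3.55
eef_pos: [558.2, -408.7, 9.2]
ee_rot: [0.001, 0.928, 0.373, 0.0]
force: [-0.1, -0.0, -1.7]
grip_width: 0.65
```

>>> {"op": "play_rows", "data": {
  "plan": [
    [0,0,0,0,0,0,-1],
    [0,0,0,0,0,0,-1]
  ]
}}

```text
time_s: 3.72
eef_pos: [558.1, -408.6, 9.0]
ee_rot: [0.001, 0.928, 0.373, -0.0]
force: [0.0, 0.4, -1.1]
grip_width: 0.641
```

Run:
```python
from h import *
from rig import sense,optics
s=sense(); print(s["eef_pos"],yawy(s["ee_rot"]),s["force"],s["grip_width"],s["time_s"],s["ee_rot"])
W=optics.capture("wrist"); pickle.dump(W,open("cap3.pkl","wb"))
ww=wood2(W["img"]); print(fit([(W,ww,(170,150,330,326),1)],SHORT,[558,-407,.76]))
cv2.imwrite("pics/m.png",ww*255)
```

```text
[ 558.08859936 -408.6374403     9.00539618] (np.float64(-0.8057700025210879), array([ 6.38546351e-04, -1.94862410e-03, -9.99997898e-01])) [ 0.03370312  0.37115145 -1.12764692] 0.6412669393456609 3.7167 [ 1.02306835e-03  9.27729186e-01  3.73252603e-01 -6.74655371e-05]
([np.float64(557.4607784523555), np.float64(-408.01680896929093), np.float64(0.7639969740077939)], np.float64(483.21568627450984), [np.float64(19728.0)])[ WARN:0@2.807] global loadsave.cpp:1063 imwrite_ Unsupported depth image for selected encoder is fallbacked to CV_8U.
```

>>> {"op": "play_rows", "data": {
  "plan": [
    [0,0,15,0,0,0,-1],
    [0,0,30,0,0,0,-1],
    [0,0,40,0,0,0,-1],
    [0,0,40,0,0,0,-1],
    [0,0,40,0,0,0,-1]
  ]
}}

```text
time_s: 4.18
eef_pos: [553.2, -403.9, 167.4]
ee_rot: [-0.01, 0.928, 0.373, -0.004]
force: [-0.0, -1.1, -2.2]
grip_width: 0.647
```

>>> {"op": "play_rows", "data": {
  "plan": [
    [5,21,5,0,0,0.119,-1],
    [5,21,5,0,0,0.119,-1],
    [5,21,5,0,0,0.119,-1],
    [5,21,5,0,0,0.119,-1],
    [5,21,5,0,0,0.119,-1]
  ]
}}

```text
time_s: 4.6
eef_pos: [578.9, -301.3, 204.2]
ee_rot: [-0.001, 0.772, 0.635, -0.003]
force: [0.7, -0.6, -1.0]
grip_width: 0.648
```

>>> {"op": "play_rows", "data": {
  "plan": [
    [5,21,0,0,0,0.119,-1],
    [5,21,0,0,0,0.119,-1],
    [5,21,0,0,0,0.119,-1],
    [5,21,0,0,0,0.119,-1],
    [5,21,0,0,0,0.119,-1]
  ]
}}

```text
time_s: 5.02
eef_pos: [604.6, -190.9, 205.6]
ee_rot: [0.001, 0.54, 0.842, -0.003]
force: [1.0, -0.8, -1.5]
grip_width: 0.648
```

>>> {"op": "play_rows", "data": {
  "plan": [
    [5,21,0,0,0,0.119,-1],
    [5,21,0,0,0,0.119,-1],
    [5,21,0,0,0,0.119,-1],
    [5,21,0,0,0,0.119,-1],
    [5,21,0,0,0,0.119,-1]
  ]
}}

```text
time_s: 5.43
eef_pos: [629.8, -80.1, 205.1]
ee_rot: [0.001, 0.255, 0.967, -0.002]
force: [-0.9, -0.1, -1.9]
grip_width: 0.644
```

>>> {"op": "play_rows", "data": {
  "plan": [
    [5,21,0,0,0,0.119,-1],
    [5,21,0,0,0,0.119,-1],
    [5,21,0,0,0,0.119,-1],
    [0,0,0,0,0,0,-1]
  ]
}}

```text
time_s: 5.77
eef_pos: [645.2, -9.9, 204.6]
ee_rot: [0.001, 0.065, 0.998, -0.001]
force: [-0.2, -0.8, -1.8]
grip_width: 0.647
```

Run:
```python
from h import *
from rig import sense,optics
s=sense(); print(s["eef_pos"],yawy(s["ee_rot"]),s["force"],s["grip_width"],s["time_s"],s["joints"])
W=optics.capture("wrist"); pickle.dump(W,open("cap4.pkl","wb"))
cv2.imwrite("pics/w4.png",cv2.resize(W["img"],(800,600)))
```

```text
[645.15710214  -9.92212661 204.58585432] (np.float64(1.4398956206022797), array([ 0.00218554, -0.00302586, -0.99999303])) [-0.21403703 -0.81880234 -1.77352916] 0.6465500766520615 5.7667 [-0.19559055  0.60126346  1.13344851 -0.00257915  1.40414929 -1.6350653 ]
```

View pics/w4.png

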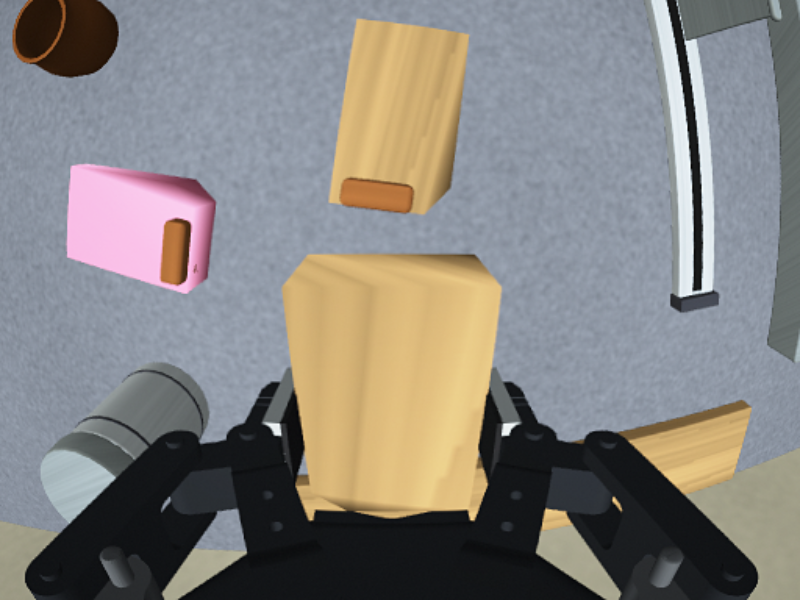

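The block is held firmly. The long offcut is in full view at (355,20)–(430,213), with the knot at (376,195), and the guard track's far end is at (695,298). I refine the long offcut's pose.

Run:
```python
from h import *
d=pickle.load(open("cap0.pkl","rb")); S,D=d["scene"],d["side"]; W=pickle.load(open("cap4.pkl","rb"))
ws,wd,ww=wood(S["img"]),wood(D["img"]),wood2(W["img"])
V=[(W,ww,(200,5,312,148),1),(S,ws,(264,183,312,238),0),(D,wd,(203,230,280,292),0)]
for v in (V[:1],V):
    for cc in (15,20,25):
        LONG[0]=wedge(130,78,24,44,1,cc); print(cc,fit(v,LONG,[540,9,-.26]))
print("guard end",back(W,np.array((695,300))/1.5625,15,True))
```

```text
15 ([np.float64(538.2045806433039), np.float64(9.525202932156141), np.float64(-0.26499970209423007)], np.float64(137.6313725490196), [np.float64(8803.0)])
20 ([np.float64(538.3087176757267), np.float64(9.56212497836831), np.float64(-0.26768042281057997)], np.float64(163.1686274509804), [np.float64(8803.0)])
25 ([np.float64(538.3506771969289), np.float64(9.556861027179796), np.float64(-0.2643391338927866)], np.float64(263.3411764705882), [np.float64(8803.0)])
15 ([np.float64(538.2917258894621), np.float64(9.574773256440597), np.float64(-0.26727684099029275)], np.float64(340.10196078431375), [np.float64(8803.0), np.float64(1092.0), np.float64(2045.0)])
20 ([np.float64(538.4810443705946), np.float64(9.65604008785961), np.float64(-0.26203022088450506)], np.float64(360.6078431372549), [np.float64(8803.0), np.float64(1092.0), np.float64(2045.0)])
25 ([np.float64(538.5266977471857), np.float64(9.609999080333587), np.float64(-0.26366032727007804)], np.float64(492.6), [np.float64(8803.0), np.float64(1092.0), np.float64(2045.0)])
guard end [707.92520243 250.33323309  15.        ]
```

>>> {"op": "play_rows", "data": {
  "plan": [
    [-31,6,-10,-0.01,-0.038,-0.034,-1],
    [-31,6,-20,-0.01,-0.038,-0.034,-1],
    [-31,6,-30,-0.01,-0.038,-0.034,-1],
    [-28,6,-30,-0.01,-0.038,-0.034,-1],
    [0,0,-20,0,0,0,-1]
  ]
}}

```text
time_s: 6.23
eef_pos: [519.5, 9.4, 92.3]
ee_rot: [0.084, 0.146, 0.986, -0.018]
force: [-0.6, -0.4, -1.8]
grip_width: 0.649
```

```bash
cat > t.py <<'E'
from h import *
from scipy.spatial.transform import Rotation as R
from rig import sense
def goal(yaw_y,n,tgt):
    s=sense(); q=s["ee_rot"]; M=R.from_quat([q[1],q[2],q[3],q[0]])
    z=-np.array(n)/np.linalg.norm(n); y=np.array([np.cos(yaw_y),np.sin(yaw_y),0]); y-=z*(y@z); y/=np.linalg.norm(y)
    T=R.from_matrix(np.c_[np.cross(y,z),y,z])
    print("pos",s["eef_pos"].round(1),"need d",(np.array(tgt)-s["eef_pos"]).round(1),"rot",(T*M.inv()).as_rotvec().round(4),"F",s["force"].round(1),"g",round(s["grip_width"],3),"t",s["time_s"])
N=np.array([-.151,.041,.988]); F=np.array([529.8,12.0,32.6])
E
python3 - <<'E'
from t import *
goal(1.306,N,F+N*54)
E
```

```text
pos [519.5   9.4  92.3] need d [ 2.2  4.8 -6.3] rot [0.0148 0.0107 0.0294] F [-0.6 -0.4 -1.8] g 0.649 t 6.2333
```

>>> {"op": "play_rows", "data": {
  "plan": [
    [2,5,-6,0.015,0.011,0.029,-1],
    [0,0,0,0,0,0,-1],
    [0,0,0,0,0,0,-1]
  ]
}}

```text
time_s: 6.48
eef_pos: [516.0, 13.2, 82.1]
ee_rot: [0.073, 0.136, 0.988, -0.01]
force: [0.2, 0.2, -1.1]
grip_width: 0.648
```

Run:
```python
from t import *
goal(1.306,N,F+N*54)
```

```text
pos [516.   13.2  82.1] need d [5.6 1.  3.9] rot [-0.002  -0.0093  0.0082] F [ 0.2  0.2 -1.1] g 0.648 t 6.4833
```

>>> {"op": "play_rows", "data": {
  "plan": [
    [4,0,0,-0.002,-0.009,0.008,-1],
    [2,0,-10,0,0,0,-1],
    [2,0,-8,0,0,0,-1],
    [0,0,0,0,0,0,-1],
    [0,0,0,0,0,0,-1]
  ]
}}

```text
time_s: 6.9
eef_pos: [528.1, 10.8, 65.0]
ee_rot: [0.082, 0.134, 0.988, -0.011]
force: [-0.5, 0.4, -1.2]
grip_width: 0.648
```

Run:
```python
from t import *
goal(1.306,N,F+N*9)
```

```text
pos [528.1  10.8  65. ] need d [  0.4   1.6 -23.5] rot [0.0025 0.0078 0.0052] F [-0.5  0.4 -1.2] g 0.648 t 6.9
```

>>> {"op": "play_rows", "data": {
  "plan": [
    [0,1,-6,0.002,0.006,0.004,-1],
    [0,0,-6,0,0,0,-1],
    [0,0,-5,0,0,0,-1],
    [0,0,-2,0,0,0,-1],
    [0,0,0,0,0,0,-1]
  ]
}}

```text
time_s: 7.32
eef_pos: [528.3, 11.9, 44.0]
ee_rot: [0.078, 0.132, 0.988, -0.011]
force: [0.2, -0.2, -0.3]
grip_width: 0.645
```

Run:
```python
from t import *
goal(1.306,N,F+N*9)
```

```text
pos [528.3  11.9  44. ] need d [ 0.1  0.5 -2.5] rot [0.0004 0.0013 0.001 ] F [ 0.2 -0.2 -0.3] g 0.645 t 7.3167
```

>>> {"op": "play_rows", "data": {
  "plan": [
    [0,0,-1.5,0,0,0,-1],
    [0,0,-0.5,0,0,0,-1]
  ]
}}

```text
time_s: 7.48
eef_pos: [528.3, 11.9, 41.7]
ee_rot: [0.078, 0.132, 0.988, -0.011]
force: [0.6, 0.2, -2.0]
grip_width: 0.644
```

>>> {"op": "play_rows", "data": {
  "plan": [
    [0,0,-0.7,0,0,0,-1],
    [0,0,0,0,0,0,-1]
  ]
}}

```text
time_s: 7.65
eef_pos: [528.5, 11.9, 41.3]
ee_rot: [0.079, 0.132, 0.988, -0.011]
force: [0.6, 0.8, -1.4]
grip_width: 0.648
```

>>> {"op": "play_rows", "data": {
  "plan": [
    [0,0,-0.7,0,0,0,-1],
    [0,0,0,0,0,0,-1]
  ]
}}

```text
time_s: 7.82
eef_pos: [528.7, 11.9, 41.5]
ee_rot: [0.079, 0.132, 0.988, -0.011]
force: [0.1, 0.1, -1.4]
grip_width: 0.65
```

>>> {"op": "play_rows", "data": {
  "plan": [
    [0,0,-1.5,0,0,0,-1],
    [0,0,0,0,0,0,-1]
  ]
}}

```text
time_s: 7.98
eef_pos: [529.1, 11.8, 41.7]
ee_rot: [0.08, 0.132, 0.988, -0.011]
force: [0.9, -0.4, -1.5]
grip_width: 0.645
```

>>> {"op": "play_rows", "data": {
  "plan": [
    [0,0,-1.5,0,0,0,-1],
    [0,0,0,0,0,0,-1]
  ]
}}

```text
time_s: 8.15
eef_pos: [529.6, 11.8, 41.6]
ee_rot: [0.081, 0.132, 0.988, -0.011]
force: [0.0, -0.4, -1.7]
grip_width: 0.646
```

>>> {"op": "play_rows", "data": {
  "plan": [
    [-0.5,0,-2,0,0.004,0,-1]
  ]
}}

```text
time_s: 8.23
eef_pos: [529.7, 11.7, 41.3]
ee_rot: [0.08, 0.132, 0.988, -0.011]
force: [-15.6, 1.0, 38.9]
grip_width: 0.648
```

Run:
```python
from t import *
goal(1.306,N,F+N*9)
from rig import optics
c=optics.capture("side"); pickle.dump(c,open("cap5.pkl","wb")); w=optics.capture("wrist")
goal(1.306,N,F+N*9)
a=cv2.resize(c["img"][195:305,190:300],(400,400),interpolation=cv2.INTER_CUBIC)
s=optics.capture("scene"); b=cv2.resize(s["img"][170:250,250:330],(400,400),interpolation=cv2.INTER_CUBIC)
cv2.imwrite("pics/s5.png",np.hstack([a,b]))
```

```text
pos [529.7  11.7  41.3] need d [-1.3  0.6  0.2] rot [0.0018 0.0041 0.0006] F [-15.6   1.   38.9] g 0.648 t 8.2333
pos [529.7  11.8  41.3] need d [-1.3  0.6  0.2] rot [0.0018 0.0039 0.0006] F [-9.6  1.1 21.1] g 0.647 t 8.3333
```

View pics/s5.png

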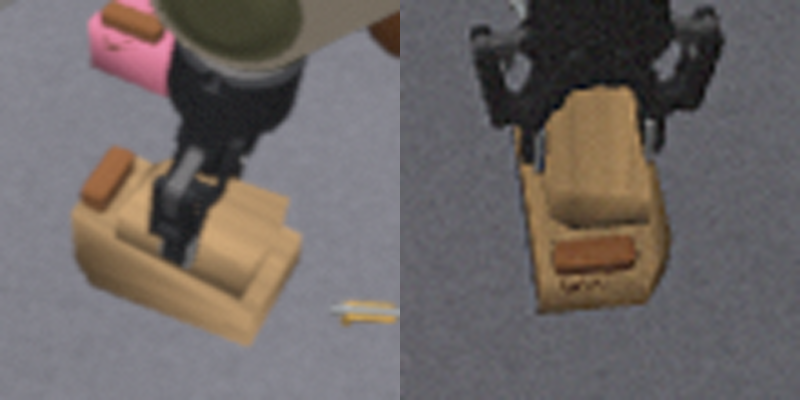

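The short offcut sits flush on the slanted face, centred across it and clear of the knot (scene crop: block end at (597,225), knot at (595,253)). I release it and back off along the face normal.

>>> {"op": "play_rows", "data": {
  "plan": [
    [0,0,0,0,0,0,-1],
    [0,0,0,0,0,0,-0.3],
    [0,0,0,0,0,0,1],
    [0,0,0,0,0,0,1],
    [0,0,0,0,0,0,1]
  ]
}}

```text
time_s: 8.8
eef_pos: [530.1, 11.7, 41.2]
ee_rot: [0.08, 0.132, 0.988, -0.011]
force: [0.4, -0.8, -0.3]
grip_width: 0.998
```

>>> {"op": "play_rows", "data": {
  "plan": [
    [-2,0.5,12,0,0,0,1],
    [-4,1,25,0,0,0,1],
    [-6,1.5,35,0,0,0,1],
    [-6,1.5,38,0,0.06,0,1],
    [-6,1.5,38,0.03,0.08,0,1]
  ]
}}

```text
time_s: 9.22
eef_pos: [499.5, 18.9, 183.7]
ee_rot: [0.001, 0.132, 0.991, -0.006]
force: [-0.1, -0.6, -0.6]
grip_width: 0.998
```

Run:
```python
from t import *
goal(1.306,[0,0,1],[420,-230,180])
```

```text
pos [499.5  18.9 183.7] need d [ -79.5 -248.9   -3.7] rot [ 0.0115  0.     -0.0009] F [-0.1 -0.6 -0.6] g 0.998 t 9.2167
```

>>> {"op": "play_rows", "data": {
  "plan": [
    [-11,-36,7,0.01,0,0,1],
    [-11,-36,7,0,0,0,1],
    [-11,-36,7,0,0,0,1],
    [-11,-36,7,0,0,0,1],
    [-11,-36,7,0,0,0,1]
  ]
}}

```text
time_s: 9.63
eef_pos: [445.4, -162.3, 227.6]
ee_rot: [0.004, 0.126, 0.992, -0.0]
force: [0.6, 0.4, 0.7]
grip_width: 0.999
```

>>> {"op": "play_rows", "data": {
  "plan": [
    [-11,-36,7,0,0,0,1],
    [-11,-32,4,0,0,0,1],
    [0,0,0,0,0,0,1],
    [0,0,0,0,0,0,1]
  ]
}}

```text
time_s: 9.97
eef_pos: [419.8, -240.0, 240.1]
ee_rot: [0.005, 0.129, 0.992, -0.002]
force: [0.9, 0.3, -0.2]
grip_width: 0.998
```

Run:
```python
from t import *
from rig import optics
goal(1.306,[0,0,1],[420,-230,180])
W=optics.capture("wrist"); pickle.dump(W,open("cap6.pkl","wb")); pickle.dump(optics.capture("side"),open("cap6d.pkl","wb")); pickle.dump(optics.capture("scene"),open("cap6s.pkl","wb"))
cv2.imwrite("pics/w6.png",cv2.resize(W["img"],(800,600)))
```

```text
pos [ 419.8 -240.   240.1] need d [  0.2  10.  -60.1] rot [ 0.0048  0.0099 -0.0051] F [ 0.9  0.3 -0.2] g 0.998 t 9.9667
```

View pics/w6.png

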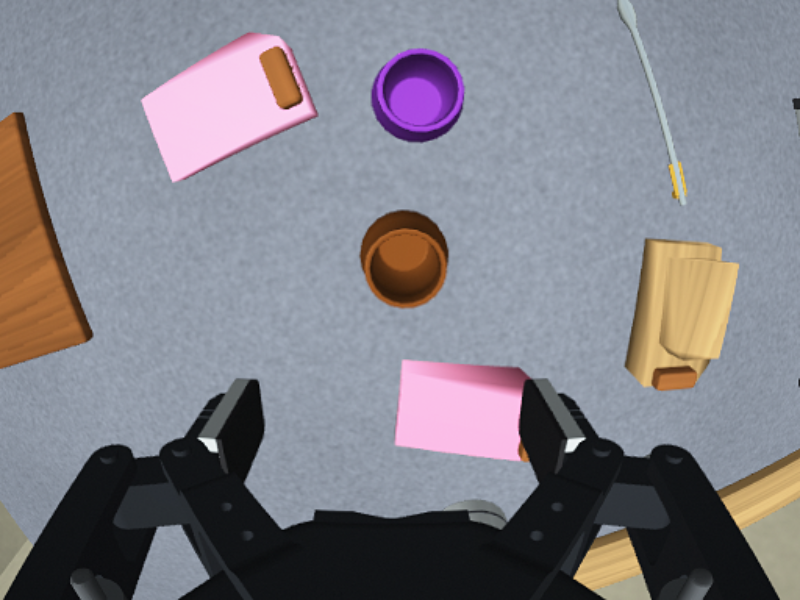

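The gourd has clear space on both jaw sides, with its rim centred at (406,268). The pile at (690,310) looks neat.

Run:
```python
from t import *
W=pickle.load(open("cap6.pkl","rb")); d=pickle.load(open("cap0.pkl","rb"))
print("rim",back(W,(406/1.5625,268/1.5625),82,True))
h=cv2.cvtColor(W["img"],cv2.COLOR_BGR2HSV); m=wood2(W["img"]); m=((h[...,0]<25)&(h[...,1]>60)).astype(float)
print(fit([(W,m,(222,128,295,203),1)],GOURD,[420,-230,0],False))
ws,wd=wood(d["scene"]["img"]),wood(d["side"]["img"])
print(fit([(d["side"],wd,(283,168,327,218),0)],GOURD,[420,-230,0],False), fit([(W,m,(222,128,295,203),1),(d["side"],wd,(283,168,327,218),0),(d["scene"],ws,(178,175,218,218),0)],GOURD,[420,-230,0],False))
# rim of gourd in cap0
# pile: refit long from new wrist not-occluded parts: fit long+short jointly
N_=N
T=lambda V:V
S2=SHORT[0]*[-1,-1,1]; a=np.radians(9)
Ry=np.array([[np.cos(a),0,-np.sin(a)],[0,1,0],[np.sin(a),0,np.cos(a)]])
PILE=LONG+[S2@Ry.T+[-9,0,32.6]]
W2=W; m2=wood2(W["img"])
Sd=pickle.load(open("cap6d.pkl","rb")); Ss=pickle.load(open("cap6s.pkl","rb"))
V=[(W,m2,(395,145,480,255),1),(Ss,wood(Ss["img"]),(262,170,312,238),0),(Sd,wood(Sd["img"]),(203,215,280,292),0)]
for v in ([V[0]],[V[1]],[V[2]],V): print("pile",fit(v,PILE,[538,9.5,-.265]))
```

```text
rim [ 419.37558044 -230.17709532   82.        ]
([np.float64(419.74077417819876), np.float64(-231.01763144307375), np.float64(0.08517018679411822)], np.float64(99.10980392156864), [np.float64(2768.0)])
([np.float64(420.0269490890143), np.float64(-233.34686347129218), np.float64(0.03516611479976426)], np.float64(86.2156862745098), [np.float64(696.0)]) ([np.float64(419.6714631125949), np.float64(-231.07976005454307), np.float64(0.05201496620107052)], np.float64(241.4862745098039), [np.float64(2768.0), np.float64(696.0), np.float64(499.0)])
pile ([np.float64(539.1073743905413), np.float64(10.398660299059573), np.float64(-0.2606672852629952)], np.float64(162.6509803921569), [np.float64(5258.0)])
pile ([np.float64(539.1741580900228), np.float64(10.499446692668354), np.float64(-0.2678180348845646)], np.float64(83.12549019607843), [np.float64(1232.0)])
pile ([np.float64(540.7015898502298), np.float64(7.85984643144905), np.float64(-0.2789083676248353)], np.float64(114.2627450980392), [np.float64(2251.0)])
pile ([np.float64(539.3205042579311), np.float64(9.990562351550963), np.float64(-0.2587633278104663)], np.float64(384.6823529411765), [np.float64(5258.0), np.float64(1232.0), np.float64(2251.0)])
```

>>> {"op": "play_rows", "data": {
  "plan": [
    [0,9,-30,0.005,0.01,-0.005,1],
    [0,0,-30,0,0,0,1],
    [0,0,-30,0,0,0,1],
    [0,0,-20,0,0,0,1],
    [0,0,0,0,0,0,1]
  ]
}}

```text
time_s: 10.53
eef_pos: [422.8, -222.5, 126.8]
ee_rot: [0.001, 0.126, 0.992, -0.001]
force: [-0.6, 1.2, -0.6]
grip_width: 0.998
```

Run:
```python
from t import *
goal(1.306,[0,0,1],[419.6,-230.8,18])
```

```text
pos [ 422.8 -222.5  126.8] need d [  -3.2   -8.3 -108.8] rot [ 0.0014  0.0026 -0.0128] F [-0.6  1.2 -0.6] g 0.998 t 10.5333
```

>>> {"op": "play_rows", "data": {
  "plan": [
    [-2,-5,0,0,0.002,-0.006,1],
    [-1,-3,-8,0,0,-0.004,1],
    [0,0,-10,0,0,0,1],
    [0,0,0,0,0,0,1],
    [0,0,0,0,0,0,1]
  ]
}}

```text
time_s: 10.95
eef_pos: [421.7, -230.2, 110.5]
ee_rot: [0.002, 0.129, 0.992, -0.002]
force: [0.0, 0.3, 0.0]
grip_width: 1.001
```

Run:
```python
from t import *
goal(1.306,[0,0,1],[419.6,-230.8,18])
```

```text
pos [ 421.7 -230.2  110.5] need d [ -2.1  -0.6 -92.5] rot [ 0.004   0.0035 -0.0058] F [0.  0.3 0. ] g 1.001 t 10.95
```

>>> {"op": "play_rows", "data": {
  "plan": [
    [-1.5,-0.5,-12,0.004,0.003,-0.003,1],
    [0,0,-14,0,0,0,1],
    [0,0,-14,0,0,0,1],
    [0,0,-12,0,0,0,1],
    [0,0,-4,0,0,0,1]
  ]
}}

```text
time_s: 11.37
eef_pos: [421.0, -232.0, 52.8]
ee_rot: [0.003, 0.131, 0.991, -0.002]
force: [0.1, 0.2, -0.5]
grip_width: 0.999
```

Run:
```python
from t import *
goal(1.306,[0,0,1],[419.6,-230.8,18])
```

```text
pos [ 421.  -232.    52.8] need d [ -1.4   1.2 -34.8] rot [ 0.0037  0.0047 -0.0017] F [ 0.1  0.2 -0.5] g 0.999 t 11.3667
```

>>> {"op": "play_rows", "data": {
  "plan": [
    [-1,1,-10,0.003,0.004,0,1],
    [0,0,-10,0,0,0,1],
    [0,0,-8,0,0,0,1],
    [0,0,-2,0,0,0,1],
    [0,0,0,0,0,0,1]
  ]
}}

```text
time_s: 11.78
eef_pos: [419.6, -231.0, 19.7]
ee_rot: [-0.0, 0.132, 0.991, 0.0]
force: [-0.1, 0.0, 0.4]
grip_width: 0.997
```

Run:
```python
from t import *
goal(1.306,[0,0,1],[419.6,-230.8,18])
```

```text
pos [ 419.6 -231.    19.7] need d [ 0.   0.2 -1.7] rot [-0.0003 -0.0003 -0.001 ] F [-0.1  0.   0.4] g 0.997 t 11.7833
```

>>> {"op": "play_rows", "data": {
  "plan": [
    [0,0,-1,0,0,0,0.75],
    [0,0,0,0,0,0,0.65],
    [0,0,0,0,0,0,0.5],
    [0,0,0,0,0,0,0.2],
    [0,0,0,0,0,0,-0.5]
  ],
  "grip_force": 25
}}

```text
time_s: 12.2
eef_pos: [420.3, -231.5, 20.6]
ee_rot: [0.001, 0.131, 0.991, -0.001]
force: [-0.3, -0.6, -1.0]
grip_width: 0.766
```

>>> {"op": "play_rows", "data": {
  "plan": [
    [0,0,0,0,0,0,-1],
    [0,0,0,0,0,0,-1],
    [0,0,0,0,0,0,-1],
    [0,0,4,0,0,0,-1],
    [0,0,10,0,0,0,-1]
  ]
}}

```text
time_s: 12.62
eef_pos: [419.7, -231.0, 34.2]
ee_rot: [-0.0, 0.131, 0.991, 0.0]
force: [-0.2, 0.9, -0.8]
grip_width: 0.763
```

Run:
```python
from t import *
goal(1.306,[0,0,1],[419.6,-230.8,18])
```

```text
pos [ 419.7 -231.    34.2] need d [ -0.1   0.2 -16.2] rot [-0.0003 -0.0003 -0.001 ] F [-0.2  0.9 -0.8] g 0.763 t 12.6167
```

>>> {"op": "play_rows", "data": {
  "plan": [
    [0,0,15,0,0,0,-1],
    [0,0,25,0,0,0,-1],
    [0,0,30,0,0,0,-1],
    [4,9,25,0,0,0,-1],
    [8,18,20,0,0,0,-1]
  ]
}}

```text
time_s: 13.03
eef_pos: [429.4, -203.9, 155.2]
ee_rot: [-0.002, 0.133, 0.991, 0.001]
force: [1.5, 0.1, -0.6]
grip_width: 0.769
```

>>> {"op": "play_rows", "data": {
  "plan": [
    [12,27,0,0,0,0,-1],
    [12,27,0,0,0,0,-1],
    [12,27,0,0,0,0,-1],
    [12,27,0,0,0,0,-1],
    [12,27,0,0,0,0,-1]
  ]
}}

```text
time_s: 13.45
eef_pos: [492.4, -66.3, 166.2]
ee_rot: [0.005, 0.136, 0.991, -0.002]
force: [-0.3, 0.5, -0.3]
grip_width: 0.767
```

>>> {"op": "play_rows", "data": {
  "plan": [
    [10,22,0,0,0,0,-1],
    [8,18,0,0,0,0,-1],
    [5,10,0,0,0,0,-1],
    [0,0,0,0,0,0,-1],
    [0,0,0,0,0,0,-1]
  ]
}}

```text
time_s: 13.87
eef_pos: [516.9, -8.2, 170.6]
ee_rot: [0.007, 0.132, 0.991, -0.002]
force: [0.3, -0.6, -1.1]
grip_width: 0.764
```

Run:
```python
from t import *
goal(1.306,[0,0,1],[526,13,85.5])
```

```text
pos [516.9  -8.2 170.6] need d [  9.1  21.2 -85.1] rot [0.0056 0.013  0.0009] F [ 0.3 -0.6 -1.1] g 0.764 t 13.8667
```

>>> {"op": "play_rows", "data": {
  "plan": [
    [4,10,-8,0.003,0.007,0,-1],
    [4,9,-14,0.002,0.005,0,-1],
    [1,2,-14,0,0,0,-1],
    [0,0,-8,0,0,0,-1],
    [0,0,0,0,0,0,-1]
  ]
}}

```text
time_s: 14.28
eef_pos: [525.9, 13.2, 122.9]
ee_rot: [-0.0, 0.134, 0.991, -0.0]
force: [-0.5, -0.2, -2.1]
grip_width: 0.765
```

Run:
```python
from t import *
goal(1.306,[0,0,1],[526,13,85.5])
```

```text
pos [525.9  13.2 122.9] need d [  0.1  -0.2 -37.4] rot [ 0.0001 -0.0007  0.0044] F [-0.5 -0.2 -2.1] g 0.765 t 14.2833
```

>>> {"op": "play_rows", "data": {
  "plan": [
    [0,0,-8,0,0,0,-1],
    [0,0,-10,0,0,0,-1],
    [0,0,-10,0,0,0,-1],
    [0,0,-3,0,0,0,-1],
    [0,0,0,0,0,0,-1]
  ]
}}

```text
time_s: 14.7
eef_pos: [525.5, 12.6, 88.0]
ee_rot: [-0.001, 0.135, 0.991, -0.0]
force: [0.1, -0.4, -0.7]
grip_width: 0.768
```

Run:
```python
from t import *
goal(1.306,[0,0,1],[526,13,85.5])
from rig import optics
c=optics.capture("side"); s=optics.capture("scene")
a=cv2.resize(c["img"][195:305,190:300],(400,400),interpolation=cv2.INTER_CUBIC)
b=cv2.resize(s["img"][160:240,250:330],(400,400),interpolation=cv2.INTER_CUBIC)
cv2.imwrite("pics/s7.png",np.hstack([a,b]))
```

```text
pos [525.5  12.6  88. ] need d [ 0.5  0.4 -2.5] rot [-0.0002 -0.0025  0.006 ] F [ 0.1 -0.4 -0.7] g 0.768 t 14.7
```

Now I lower it in single small rows and watch the force.

>>> {"op": "play_rows", "data": {
  "plan": [
    [0,0,-1.5,0,-0.002,0,-1]
  ]
}}

```text
time_s: 14.88
eef_pos: [526.2, 12.4, 87.9]
ee_rot: [0.001, 0.135, 0.991, -0.0]
force: [-0.1, -0.7, -0.8]
grip_width: 0.764
```

>>> {"op": "play_rows", "data": {
  "plan": [
    [0,0,-1,0,0,0,-1]
  ]
}}

```text
time_s: 14.97
eef_pos: [526.4, 12.4, 87.1]
ee_rot: [0.001, 0.135, 0.991, -0.0]
force: [0.5, 0.0, -1.1]
grip_width: 0.766
```

>>> {"op": "play_rows", "data": {
  "plan": [
    [0,0,-1,0,0,0,-1]
  ]
}}

```text
time_s: 15.05
eef_pos: [526.6, 12.4, 86.4]
ee_rot: [0.002, 0.135, 0.991, -0.0]
force: [-0.5, 0.3, -1.1]
grip_width: 0.77
```

>>> {"op": "play_rows", "data": {
  "plan": [
    [0,0,-1,0,0.002,0,-1]
  ]
}}

```text
time_s: 15.13
eef_pos: [526.7, 12.3, 85.6]
ee_rot: [0.001, 0.135, 0.991, -0.0]
force: [-1.1, 0.1, -0.8]
grip_width: 0.764
```

>>> {"op": "play_rows", "data": {
  "plan": [
    [0,0,-1,0,0.002,0,-1]
  ]
}}

```text
time_s: 15.22
eef_pos: [526.8, 12.3, 84.8]
ee_rot: [0.0, 0.135, 0.991, -0.0]
force: [-1.5, -0.9, 8.2]
grip_width: 0.768
```

Run:
```python
from t import *
goal(1.306,[0,0,1],[526,13,85.5])
```

```text
pos [526.8  12.3  84.8] need d [-0.8  0.7  0.7] rot [0.0008 0.0005 0.006 ] F [-1.5 -0.9  8.2] g 0.768 t 15.2167
```

>>> {"op": "play_rows", "data": {
  "plan": [
    [0,0,0,0,0,0,0.5],
    [0,0,0,0,0,0,0.6],
    [0,0,0,0,0,0,0.7],
    [0,0,0,0,0,0,1],
    [0,0,0,0,0,0,1]
  ]
}}

```text
time_s: 15.63
eef_pos: [527.3, 12.3, 85.2]
ee_rot: [0.001, 0.135, 0.991, -0.0]
force: [0.1, -0.7, 0.7]
grip_width: 1.001
```

Run:
```python
from t import *
goal(1.306,[0,0,1],[526,13,85.5])
from rig import optics
c=optics.capture("side"); s=optics.capture("scene")
a=cv2.resize(c["img"][165:305,190:300],(400,510),interpolation=cv2.INTER_CUBIC)
b=cv2.resize(s["img"][140:242,250:330],(400,510),interpolation=cv2.INTER_CUBIC)
cv2.imwrite("pics/s8.png",np.hstack([a,b]))
```

```text
pos [527.3  12.3  85.2] need d [-1.3  0.7  0.3] rot [0.0011 0.0015 0.0059] F [ 0.1 -0.7  0.7] g 1.001 t 15.6333
```

View pics/s8.png

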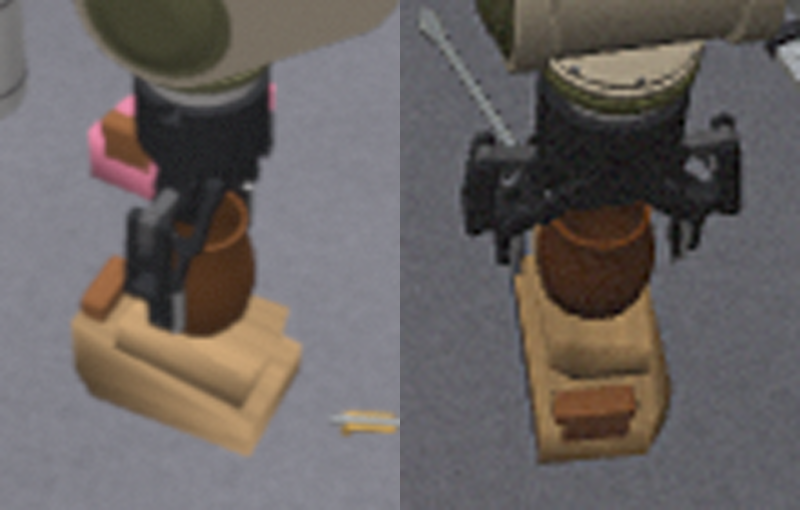

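The gourd stands upright on the level top with both fingers clear of it. I retract straight up, then go to the knob.

>>> {"op": "play_rows", "data": {
  "plan": [
    [0,0,12,0,0,0,1],
    [0,0,20,0,0,0,1],
    [0,0,30,0,0,0,1],
    [0,0,40,0,0,0,1],
    [0,0,40,0,0,0,1]
  ]
}}

```text
time_s: 16.15
eef_pos: [522.2, 13.1, 224.1]
ee_rot: [-0.008, 0.135, 0.991, 0.0]
force: [1.0, -0.3, 1.3]
grip_width: 0.999
```

>>> {"op": "play_rows", "data": {
  "plan": [
    [0,10,20,0,0,-0.11,1],
    [-11,22,0,0,0,-0.115,1],
    [-11,22,0,0,0,-0.115,1],
    [-11,22,0,0,0,-0.115,1],
    [-11,22,0,0,0,-0.115,1]
  ]
}}

```text
time_s: 16.57
eef_pos: [480.6, 110.4, 255.1]
ee_rot: [0.001, 0.421, 0.907, 0.002]
force: [-0.4, -0.5, -0.6]
grip_width: 1.0
```

>>> {"op": "play_rows", "data": {
  "plan": [
    [-11,22,0,0,0,-0.115,1],
    [-11,22,0,0,0,-0.115,1],
    [-11,22,0,0,0,-0.115,1],
    [-11,22,0,0,0,-0.115,1],
    [-11,20,0,0,0,-0.115,1]
  ]
}}

```text
time_s: 16.98
eef_pos: [422.0, 223.4, 255.8]
ee_rot: [0.002, 0.672, 0.74, 0.002]
force: [0.6, 0.5, -0.5]
grip_width: 0.999
```

Run:
```python
from t import *
from rig import optics
goal(.04,[0,0,1],[413.5,241,150])
d={n:optics.capture(n) for n in ("side","scene","wrist")}; pickle.dump(d,open("cap9.pkl","wb"))
cv2.imwrite("pics/w9.png",cv2.resize(d["wrist"]["img"],(800,600)))
```

```text
pos [422.  223.4 255.8] need d [  -8.5   17.6 -105.8] rot [ 0.0001  0.0058 -0.0559] F [ 0.6  0.5 -0.5] g 0.999 t 16.9833
```

View pics/w9.png

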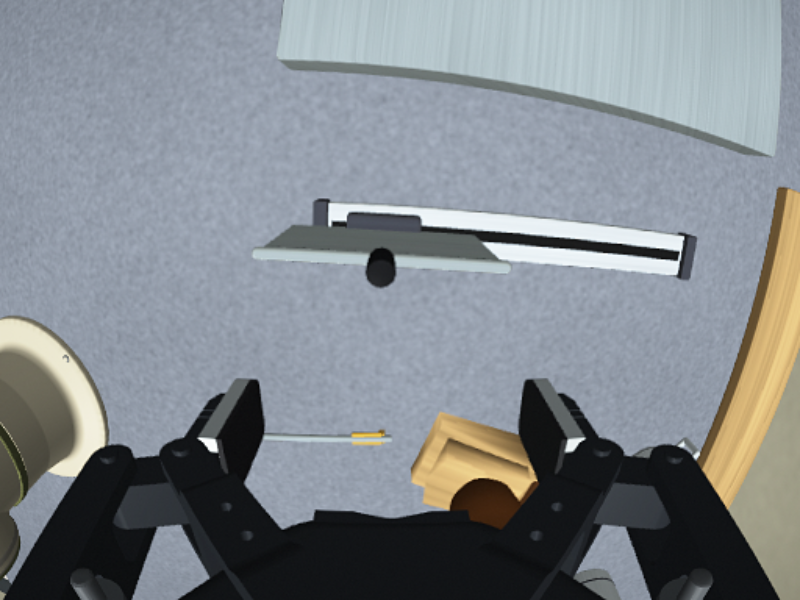

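The knob top is at (380,273). The plate's edge runs from (253,255) to (511,268), and the track from (322,213) to (687,256).

Run:
```python
from t import *
d=pickle.load(open("cap9.pkl","rb")); W=d["wrist"]; k=1.5625
for n,uv,z in (("knob",(380,273),165),("edgeA",(253,254),133),("edgeB",(511,267),133),("trA",(322,213),15),("trB",(687,256),15)): print(n,back(W,np.array(uv)/k,z,True).round(1))
G=[GOURD[0]+[0,0,65]]
def brown(im):
    h=cv2.cvtColor(im,cv2.COLOR_BGR2HSV); return ((h[...,0]<22)&(h[...,1]>100)&(h[...,2]<125)).astype(float)
for n in ("side","scene"):
    c=d[n]; u=proj(c,[[526,13,105]])[0].astype(int); m=brown(c["img"]); r=(u[0]-28,u[1]-28,u[0]+28,u[1]+28)
    print(n,u,fit([(c,m,r,0)],G,[526,13,0],False))
    cv2.imwrite(f"pics/g_{n}.png",cv2.resize(np.hstack([c["img"][r[1]:r[3],r[0]:r[2]],cv2.cvtColor((m[r[1]:r[3],r[0]:r[2]]*255).astype(np.uint8),cv2.COLOR_GRAY2BGR)]),(600,300)))
```

```text
knob [413.3 240.9 165. ]
edgeA [336.3 237.3 133. ]
edgeB [491.5 244.6 133. ]
trA [361.2 249.2  15. ]
trB [710.3 252.8  15. ]
side [245 238] ([np.float64(527.292545731112), np.float64(13.082385989282347), np.float64(0.019603933330152458)], np.float64(722.3529411764705), [np.float64(504.0)])
scene [288 188] ([np.float64(528.1851998171169), np.float64(11.242846165188793), np.float64(0.05411403223695455)], np.float64(219.48235294117643), [np.float64(672.0)])
```

>>> {"op": "play_rows", "data": {
  "plan": [
    [-4,8,-10,0,0.005,-0.03,1],
    [-3,6,-25,0,0,-0.02,1],
    [-1,3,-25,0,0,0,1],
    [0,0,-15,0,0,0,1],
    [0,0,0,0,0,0,1]
  ]
}}

```text
time_s: 17.55
eef_pos: [416.5, 237.5, 179.2]
ee_rot: [0.002, 0.685, 0.729, 0.002]
force: [-1.1, -0.0, -0.8]
grip_width: 0.999
```

Run:
```python
from t import *
goal(.043,[0,0,1],[413.3,240.9,144])
```

```text
pos [416.5 237.5 179.2] need d [ -3.2   3.4 -35.2] rot [ 0.0004  0.0053 -0.0198] F [-1.1 -0.  -0.8] g 0.999 t 17.55
```

>>> {"op": "play_rows", "data": {
  "plan": [
    [-3,3,-8,0,0.005,-0.018,1],
    [0,0,-10,0,0,0,1],
    [0,0,-8,0,0,0,1],
    [0,0,-4,0,0,0,1],
    [0,0,0,0,0,0,1]
  ]
}}

```text
time_s: 17.97
eef_pos: [415.4, 239.1, 148.4]
ee_rot: [0.001, 0.691, 0.723, 0.001]
force: [-0.1, -0.1, -0.1]
grip_width: 1.0
```

Run:
```python
from t import *
goal(.043,[0,0,1],[413.3,240.9,144])
```

```text
pos [415.4 239.1 148.4] need d [-2.1  1.8 -4.4] rot [-0.0001  0.0026 -0.0014] F [-0.1 -0.1 -0.1] g 1.0 t 17.9667
```

>>> {"op": "play_rows", "data": {
  "plan": [
    [-1.5,1.5,-3,0,0.002,0,0.5],
    [0,0,0,0,0,0,-0.1],
    [0,0,0,0,0,0,-0.4],
    [0,0,0,0,0,0,-0.6],
    [0,0,0,0,0,0,-0.8]
  ],
  "grip_force": 20
}}

```text
time_s: 18.38
eef_pos: [414.6, 240.9, 146.3]
ee_rot: [0.001, 0.691, 0.723, 0.001]
force: [-1.2, 0.0, 0.2]
grip_width: 0.294
```

>>> {"op": "play_rows", "data": {
  "plan": [
    [0,0,0,0,0,0,-0.8],
    [0,0,0,0,0,0,-0.8],
    [0,0,0,0,0,0,-0.8],
    [0,0,0,0,0,0,-0.8],
    [0,0,0,0,0,0,-0.8]
  ]
}}

```text
time_s: 18.8
eef_pos: [414.6, 241.0, 146.6]
ee_rot: [0.001, 0.691, 0.723, 0.001]
force: [-0.0, 0.3, -0.9]
grip_width: 0.179
```

Run:
```python
from t import *
goal(.043,[0,0,1],[413.3,240.9,144])
```

```text
pos [414.6 241.  146.6] need d [-1.3 -0.1 -2.6] rot [-0.0008  0.0032 -0.0021] F [-0.   0.3 -0.9] g 0.179 t 18.8
```

>>> {"op": "play_rows", "data": {
  "plan": [
    [5,0.2,0,0,0,0,-0.8],
    [10,0.4,0,0,0,0,-0.8],
    [10,0.4,0,0,0,0,-0.8],
    [10,0.4,0,0,0,0,-0.8],
    [10,0.4,0,0,0,0,-0.8]
  ]
}}

```text
time_s: 19.22
eef_pos: [460.5, 242.7, 146.6]
ee_rot: [-0.001, 0.691, 0.723, -0.001]
force: [-2.7, -0.8, 1.1]
grip_width: 0.177
```

>>> {"op": "play_rows", "data": {
  "plan": [
    [10,0.4,0,0,0,0,-0.8],
    [10,0.4,0,0,0,0,-0.8],
    [8,0.4,0,0,0,0,-0.8],
    [5,0.2,0,0,0,0,-0.8],
    [0,0,0,0,0,0,-0.8]
  ]
}}

```text
time_s: 19.63
eef_pos: [499.2, 244.3, 146.6]
ee_rot: [-0.001, 0.691, 0.723, -0.0]
force: [-3.3, -0.5, 2.2]
grip_width: 0.176
```

Run:
```python
from t import *
goal(.043,[0,0,1],[517,245.4,146])
```

```text
pos [499.2 244.3 146.6] need d [17.8  1.1 -0.6] rot [-0.0007 -0.0022 -0.0021] F [-3.3 -0.5  2.2] g 0.176 t 19.6333
```

>>> {"op": "play_rows", "data": {
  "plan": [
    [6,0.3,0,0,0,0,-0.8],
    [6,0.3,0,0,0,0,-0.8],
    [4,0.1,0,0,0,0,-0.8],
    [0,0,0,0,0,0,-0.8],
    [0,0,0,0,0,0,-0.8]
  ]
}}

```text
time_s: 20.05
eef_pos: [516.7, 245.0, 146.6]
ee_rot: [-0.001, 0.691, 0.723, -0.001]
force: [-2.7, -0.7, 2.5]
grip_width: 0.176
```

Run:
```python
from t import *
goal(.043,[0,0,1],[517,245.4,146])
```

```text
pos [516.7 245.  146.6] need d [ 0.3  0.4 -0.6] rot [-0.0005 -0.0026 -0.0023] F [-2.7 -0.7  2.5] g 0.176 t 20.05
```

>>> {"op": "play_rows", "data": {
  "plan": [
    [0,0,0,0,0,0,-0.4],
    [0,0,0,0,0,0,0],
    [0,0,0,0,0,0,0.3],
    [0,0,0,0,0,0,0.5],
    [0,0,0,0,0,0,0.5]
  ]
}}

```text
time_s: 20.47
eef_pos: [516.9, 244.9, 146.5]
ee_rot: [-0.0, 0.691, 0.723, -0.0]
force: [-0.3, -0.3, 0.9]
grip_width: 0.752
```

>>> {"op": "play_rows", "data": {
  "plan": [
    [0,0,10,0,0,0,0.5],
    [0,0,25,0,0,0,0.5],
    [0,0,35,0,0,0,0.5],
    [-10,0,35,0,0,0,0.5],
    [-30,0,20,0,0,0,0.5]
  ]
}}

```text
time_s: 20.88
eef_pos: [476.0, 243.3, 272.9]
ee_rot: [-0.003, 0.692, 0.722, -0.004]
force: [-0.2, 0.7, 1.2]
grip_width: 0.748
```

>>> {"op": "play_rows", "data": {
  "plan": [
    [-35,-15,5,0,0,0,0.5],
    [-35,-15,0,0,0,0,0.5],
    [-25,-10,0,0,0,0,0.5],
    [0,0,0,0,0,0,0.5],
    [0,0,0,0,0,0,0.5]
  ]
}}

```text
time_s: 21.3
eef_pos: [374.9, 202.8, 288.0]
ee_rot: [0.002, 0.691, 0.723, 0.003]
force: [0.5, 0.5, 0.4]
grip_width: 0.75
```

Run:
```python
from t import *
from rig import optics
goal(.04,[0,0,1],[413.5,241,150])
d={n:optics.capture(n) for n in ("side","scene","wrist")}; pickle.dump(d,open("cap10.pkl","wb"))
a=cv2.resize(d["side"]["img"][150:384,120:330],(400,446),interpolation=cv2.INTER_CUBIC)
b=cv2.resize(d["scene"]["img"][90:240,240:374],(400,446),interpolation=cv2.INTER_CUBIC)
cv2.imwrite("pics/s10.png",np.hstack([a,b]))
```

```text
pos [374.9 202.8 288. ] need d [  38.6   38.2 -138. ] rot [-0.0018  0.0062 -0.0053] F [0.5 0.5 0.4] g 0.75 t 21.3
```

View pics/s10.png

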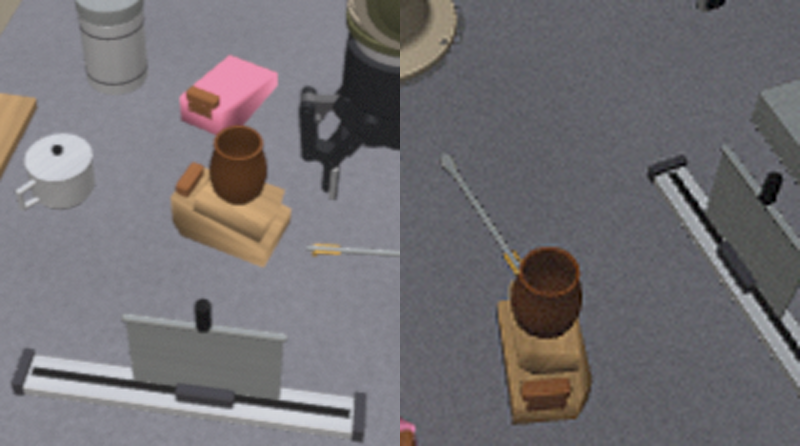

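Run:
```python
from t import *
d=pickle.load(open("cap10.pkl","rb")); D,S=d["side"],d["scene"]
sd=lambda u,v:(120+(u+.5)/1.905-.5,150+(v+.5)/1.906-.5); sc=lambda u,v:(240+(u-400+.5)/2.985-.5,90+(v+.5)/2.973-.5)
kn=tri([S,D],[sc(772,178),sd(203,303)]); print("knob",kn.x.round(1),kn.cost)
print("side@165",back(D,sd(203,303),165).round(1),"trackfar",back(D,sd(25,357),15).round(1),"near",back(D,sd(361,402),15).round(1), "edge",back(D,sd(125,319),133).round(1),back(D,sd(285,337),133).round(1))
G=[GOURD[0]+[0,0,65]]
def brown(im):
    h=cv2.cvtColor(im,cv2.COLOR_BGR2HSV); return ((h[...,0]<22)&(h[...,1]>100)&(h[...,2]<115)).astype(float)
V=[]
for c in (D,S):
    u=proj(c,[[527,12,105]])[0].astype(int); V.append((c,brown(c["img"]),(u[0]-24,u[1]-26,u[0]+24,u[1]+22),0))
    print(fit(V[-1:],G,[526,13,0],False))
print(fit(V,G,[526,13,0],False))
```

```text
knob [516.  242.6 165.1] 0.005962508030660014
side@165 [515.9 242.4 165. ] trackfar [711.9 238.   15. ] near [360.2 224.3  15. ] edge [589.9 251.2 133. ] [438.9 242.7 133. ]
([np.float64(527.5749983298236), np.float64(11.608338832941456), np.float64(-0.002572131452740788)], np.float64(152.4823529411765), [np.float64(957.0)])
([np.float64(528.088156807067), np.float64(11.83892236756206), np.float64(-0.010688433070338576)], np.float64(104.71764705882353), [np.float64(562.0)])
([np.float64(527.6246325510873), np.float64(11.604392827227885), np.float64(0.016013570263068173)], np.float64(257.57647058823534), [np.float64(957.0), np.float64(562.0)])
```

Run:
```python
from rig import ctrl
print(ctrl.finish_job())
```

```text
the job is handed in; nothing more can be done
None
```

The job is done and handed in at about 21 s of the 69 s allowed; the hand-in reports no verdict.

- **Short offcut:** It lies flat on the long one's slanted face, turned end for end so the top is level. My last picture shows it clear of the knot. I pressed it down to about 39 N at the wrist, close under the 40 N limit, though that limit covers the arm and gripper body and the load went through the gripped block.
- **Gourd:** It stands upright on the top. The final two-camera fit puts it at about (527.6, 11.6) mm, within 2 mm of where I meant to set it.
- **Splash guard:** I slid it by the knob and let go. The knob triangulated at about (516, 243) mm. With the track at about 0.04 rad to the world x axis, that centres it beside the gourd to within about 1–2 mm.
- **Bystanders:** I did not touch the canister, sugar pot, bombilla or the look-alikes. The arm is clear with the gripper empty.

**Checks that disagreed:**
- The track angle came out between 0.01 and 0.056 rad depending on the view. That leaves the centring uncertain by about 3 mm, or up to 7 mm if the 0.01 reading were right.
- The two cameras differ by about 2 mm on positions.
- My first grip on the short offcut sat about 8 mm too high, so I re-gripped it lower before lifting.

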